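Pack two carved panels in a fold-up tray with a separator between

TASK

Pack the carved panels in the green tray: lay the blue separator sheet squarely on the panel that is already in the tray, then stack the second carved panel squarely on the sheet, carved face up. Then fold both end flaps of the tray fully upright so they enclose the stack. Lower things into place rather than dropping them, never let the two panels touch each other, and leave the chisel, glue bottle and carton alone.

Things in the scene. Friction and masses are not known exactly. Their poses are not given: they have to be found in the camera images.
- tray: Green painted plywood tray fixed to the bench. Origin: centre of its underside, on the bench. Base board 88 (x) x 128 (y) mm, 10 mm thick. Two fixed low ledges along y, at x = -40 and +40 mm, 8 mm thick, top 20 mm above the bench, so 72 mm is free between them. At the two ends (+y and -y) a hinged flap.
- flap_left (a joint): Hinge angle of the flap at the tray's +y end: 0 = lying flat outward, pi/2 = upright (end stop). Starts part-way up; a stiff hinge keeps it where it is left. Green board with yellow outer rim, 84 mm wide (along tray x), 66 mm from hinge to outer edge, 8 mm thick (4 either side of its middle plane). Upright, its inner face stands at tray y = 65 mm.
- flap_right (a joint): The same for the flap at the tray's -y end: 0 = lying flat outward, pi/2 = upright.
- flap_left_edge (a point): Middle of the outer edge of the left flap (in the flap's middle plane, 66 mm from the hinge).
- flap_right_edge (a point): Middle of the outer edge of the right flap.
- flap_left_hinge (a point): Middle of the left flap's hinge line: tray x = 0, y = +69 mm, 6 mm above the bench. The line runs along tray x.
- flap_right_hinge (a point): Middle of the right flap's hinge line: tray x = 0, y = -69 mm, 6 mm above the bench.
- lower_panel: Pale wooden panel with a carved leaf motif, 60 (x) x 112 (y) x 18 (z) mm, already lying in the tray on its base board. Origin: centre of its underside.
- upper_panel: Pale wooden panel with a carved rosette, 60 (x) x 112 (y) x 18 (z) mm, about 80 g, lying on the bench, carved face up. Origin: centre of its underside; y is its long axis.
- separator: Stiff blue plastic sheet, 66 (x) x 118 (y) x 6 (z) mm, about 30 g, lying flat on the bench. Origin: centre of its underside; y is its long axis.
- chisel: Carving chisel with a yellow handle, about 190 mm long, 22 mm thick, lying on the bench beyond the tray. Bystander. Origin: middle of its length, at bench level.
- glue: White glue bottle with a red cap, 52 mm in diameter, 110 mm tall, standing beyond the tray. Bystander. Origin: centre of its underside.
- screw_carton: Small open cardboard carton, 60 x 60 x 45 mm, standing beyond the tray. Bystander. Origin: centre of its underside.
Things that resemble listed ones, but are neither listed nor needed, are in the scene too. What is shaped like the upper_panel but grey or red is not meant.

How it is judged:
By the outcome, as a careful person would: the job done as asked, in the order asked, and still so for the second after the job is handed in, with the robot touching nothing.
It also fails if it takes over 72 s, if anything falls off the work surface, if the arm or the gripper's body presses on something with over 40 N, if the wrist force passes 120 N, or if a joint passes its speed limit or range.

ROBOT

A 6-joint arm with a two-finger parallel gripper is mounted at the origin on the work surface. World frame = base frame: x ahead of the robot, y to its left, z up, the work surface at z = 0. Lengths are in m, angles in rad, forces in N, time in s.
With the tool pointing down it reaches from about 0.375 to 0.975 m from the base axis. Payload 3.8 kg.
Tool frame: the origin (TCP) lies midway between the tips of the shut fingers; the grasp point (between the pads) lies 19 mm behind it; z points along the fingers, y is the direction in which the jaws open and shut (so a half turn about z gives the same grasp; the last joint's range is limited). The gripper opens to 85 mm and grips with 20 to 120 N. Pads are 22 mm wide; open, the fingers measure 114 mm over their backs; the gripper's body (76 mm by 85 mm) begins 54 mm behind the grasp point. The pads swing forward as they close: fully open they stand 13 mm farther back than shut.
Start: joints at [-1.308, 0.264, 1.604, -0, 1.274, -0.037], TCP at [0.199, -0.645, 0.231] pointing down, gripper open.
Joint ranges: [-2.63, 2.63], [-0.94, 2.18], [0.31, 2.57], [-1.31, 4.45], [0, 2.66], [-2.55, 2.55]. Speed limits (rad/s): [2.57, 2.57, 3.14, 3.14, 3.14, 3.14].

INTERFACE

Orientations are given as a rotation vector (axis times angle).
In Python, from workcell import bot gives the robot as it stands.
- The arm moves only by the shell command python3 -m inch 'ROWS' [FORCE]. ROWS is JSON, a list of rows, each an object of numbers: "dx", "dy", "dz": the shift along the tool's x, y, z in m; "ax", "ay", "az": the turn, a rotation vector about the tool's x, y, z in degrees; "fingers": the opening, from -1 (shut) to 1 (fully open). A call has 1 to 20 rows; each row is the pose to reach, as a shift and turn from the pose measured when the call began, along the tool's axes at that moment; what a row does not reach only later rows make up. A row lasts 1/8 s, in which the tool goes at most 62.5 mm and 10.7 degrees, less where a joint would pass 70% of its speed; a pose out of reach is approached as far as the arm can. A call with a gripper value outside its range is refused whole. The fingers move at their own pace and stop on an object; FORCE is the grip in N (left out, the last holds). Time passes only in rows, so rows that repeat a pose let the fingers close. It gives the time, the measured TCP pose, the force and the opening at its end, in the units of the state.
- bot.read_state(): the state, without advancing time (a new reading comes with each control period).
- bot.read_camera(name): name is "scene" or "top"; returns (picture, depth): 384x512x3 uint8, blue, green, red; 384x512 float32, m along the optical axis (not along the pixel's ray), 0 where there is no reading.
- bot.get_calibration(name): a dict with "intrinsics" (3x3 intrinsics, pixels), "view" (4x4, takes a point from world to camera coordinates). Camera axes: x right, y down, z forward; pixel columns grow to the right and rows downward; lengths in m; the calibration is good to about 2 mm. A picture is of the moment at which its call begins. get_calibration takes no time and is no camera call.
- bot.finish_job(): hands the job in, once; it reports no verdict.
Trained networks look in the newest picture that a camera, given by its name, has taken for a name from the list of things; names that differ only in an ending like _2 or _b are one class to them, and where a whole thing is asked for, a point or a joint stands for the part that bears it (a point fixed in the world has none). Each returns a list of dicts, best first, with "p" (0 to 1); they miss things now and then, are a little off and sometimes report something else, mostly with a low value. They report only what shows in the picture. A call takes as long as a camera call. They do not tell look-alikes from the thing itself.
- bot.masks_of(camera, thing): "region" (384x512 bool, what is visible of it) and "box" ([left, top, right, bottom] in pixels, round what is visible of it).
The state is a dict: "time": time; "q": joint angles; "joint_vel": joint speeds; "joint_torque": joint torques, N m; "tool_pos": TCP position; "tcp_rot": TCP orientation; "wrist_force": force on the tool from outside, world axes, zero at the start; "torque": the same for the moment, N m; "width": opening from 0.0 (shut) to 1.0 (fully open).
Only numpy, scipy, OpenCV 4.12 (cv2) and the standard library are available. Lean on these libraries where they do the work, as an engineer would, in place of code of your own. Each camera call takes 0.05 s, during which the arm holds its last target. There are 200 camera calls.

## Working session

There is one attempt and no reset: what is moved stays moved. The work goes in short steps, Python scripts to look and compute and a shell command to move; the robot and the scene stay as the last step left them, time stands still between calls to the robot, and variables do not carry over. Pictures are saved under pics/ and viewed, about 8 in all and at most 12, crops included, and the job is handed in when it is done.

```bash
ls; mkdir -p pics; cat > h.py <<'E'
import numpy as np, cv2
from workcell import bot
def world(cam,d):
    c=bot.get_calibration(cam);K=np.array(c["intrinsics"]);V=np.array(c["view"])
    v,u=np.mgrid[0:d.shape[0],0:d.shape[1]]
    P=np.stack([(u-K[0,2])/K[0,0]*d,(v-K[1,2])/K[1,1]*d,d],-1)
    return (P-V[:3,3])@V[:3,:3]
def proj(cam,p):
    c=bot.get_calibration(cam);K=np.array(c["intrinsics"]);V=np.array(c["view"])
    q=K@(V[:3,:3]@np.asarray(p)+V[:3,3]);return q[:2]/q[2]
def rect(W,region,d,zlo,zhi):
    m=region&(d>0)&(W[...,2]>zlo)&(W[...,2]<zhi)
    p=W[m]
    if len(p)<20:return None
    r=cv2.minAreaRect(p[:,:2].astype(np.float32)*1000)
    return np.round(r[0],1),np.round(r[1],1),round(r[2],1),round(float(np.median(p[:,2]))*1000,1),len(p)
E
python3 - <<'E'
from h import *
print(bot.read_state())
for c in("scene","top"):
    im,d=bot.read_camera(c);cv2.imwrite(f"pics/{c}0.png",im);np.save(f"{c}0.npy",d)
    W=world(c,d)
    for n in("tray","flap_left","flap_right","lower_panel","upper_panel","separator"):
        for r in bot.masks_of(c,n):
            if r["p"]>.2: print(c,n,round(r["p"],2),r["box"],rect(W,r["region"],d,.002,.2))
E
```

```text
pics
{'time': 0.0, 'q': array([-1.30790937e+00,  2.64767782e-01,  1.60537935e+00,  2.60883224e-05,
        1.27372356e+00, -3.69050461e-02]), 'joint_vel': array([-0.00066218,  0.00034356, -0.00050625, -0.00042609, -0.00018182,
        0.00129071]), 'joint_torque': array([-2.74806458e-03, -5.15109801e+01, -3.67315972e+01, -3.90476171e-04,
        1.27824163e-02, -6.98551787e-06]), 'tool_pos': array([ 0.19915236, -0.64417574,  0.2299493 ]), 'tcp_rot': array([-3.10412563e+00, -4.68800345e-01,  3.64275254e-04]), 'wrist_force': array([ 0.26974059, -0.57166287, -0.3202272 ]), 'torque': array([ 0.04051546, -0.00309151, -0.00982651]), 'width': 0.9963815279303987}
scene tray 0.88 [210.2, 158.9, 293.0, 210.2] (array([522.5,  -7.5]), array([263.9, 110.6]), 89.5, 23.5, 1228)
scene flap_left 0.82 [266.8, 186.3, 289.9, 209.8] (array([523.8,  97.2]), array([81.8, 52.1]), 0.1, 38.0, 294)
scene flap_right 0.77 [210.7, 160.4, 236.8, 187.3] (array([534.7, -87.8]), array([82.7, 50.9]), 3.8, 31.7, 455)
scene lower_panel 0.69 [230.9, 171.9, 274.4, 199.2] (array([522.1,   7. ]), array([ 70.7, 111.6]), 4.7,
[... 666 characters left out ...]
0.2]), 1.5, 35.2, 519)
top flap_right 0.28 [294.8, 172.0, 321.3, 208.3] (array([536.3, -92.1]), array([ 64.1, 100.2]), 89.2, 29.9, 648)
top lower_panel 0.69 [250.6, 181.8, 296.0, 209.9] (array([521.2,   5.2]), array([ 60.8, 111.5]), 4.1, 26.4, 827)
top upper_panel 0.89 [135.8, 206.0, 177.7, 239.3] (array([481.2, 339.6]), array([118.3,  60. ]), 71.1, 16.5, 863)
top upper_panel 0.76 [103.2, 156.7, 130.5, 199.0] (array([611.4, 442.4]), array([113.9,  62.2]), 8.2, 16.5, 861)
top upper_panel 0.65 [138.6, 253.1, 183.8, 294.4] (array([334.2, 329.3]), array([112.9,  60.1]), 56.7, 16.7, 954)
top separator 0.95 [369.9, 188.0, 415.5, 220.2] (array([ 482. , -337.6]), array([ 65., 118.]), 12.2, 4.7, 775)
```

```bash
python3 -m inch --help 2>&1 | head -5
```

```text
invalid input: not JSON, or not a number
```

```bash
python3 - <<'E'
from h import *
a=cv2.imread("pics/scene0.png");b=cv2.imread("pics/top0.png")
c1=cv2.resize(b[140:310,90:430],(800,400),interpolation=cv2.INTER_CUBIC)
cv2.imwrite("pics/topcrop.png",c1)
cv2.imwrite("pics/scrop.png",cv2.resize(a[120:310,130:410],(800,543),interpolation=cv2.INTER_CUBIC))
E
```

```text
(no output)
```

View pics/topcrop.png

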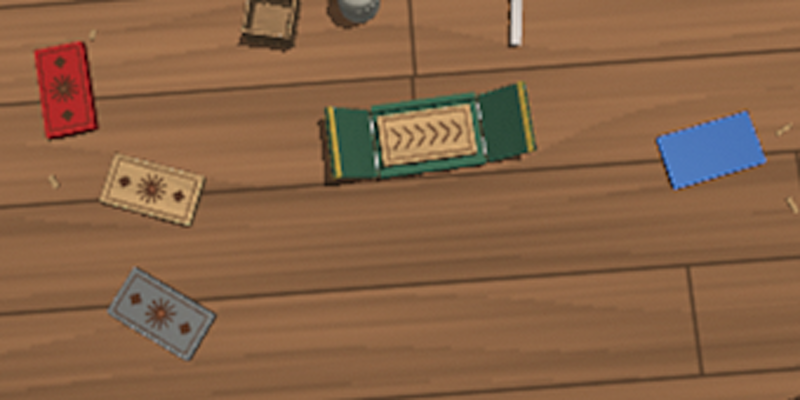

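View pics/scrop.png

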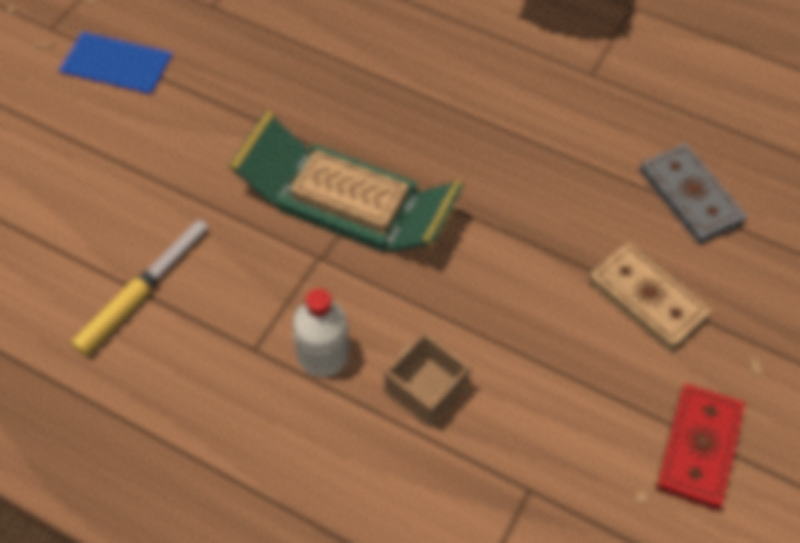

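The wooden panel at top (156,222) is the upper_panel. The red one at (117,178) and the grey one at (161,274) are look-alikes, told apart by colour, and the enlarged crops confirm this. The sheet is at (392,204) and the tray at (273,196), with both flaps part-way up. Next I'll fit the poses more tightly.

```bash
cat >> h.py <<'E'
def ray(cam,uv,z):
    c=bot.get_calibration(cam);K=np.array(c["intrinsics"]);V=np.array(c["view"])
    R=V[:3,:3];o=-R.T@V[:3,3];uv=np.atleast_2d(uv)
    d=np.c_[uv,np.ones(len(uv))]@np.linalg.inv(K).T@R
    return o+d*((z-o[2])/d[:,2])[:,None]
def fitbox(cam,m,z,wx,wy,zb=None,guess=(0,0,0)):
    "fit silhouette of box (bottom zb, top z) to mask m by maximizing IoU -> x,y(mm),yaw(deg)"
    from scipy.optimize import minimize
    zb=z if zb is None else zb
    S=8;ys,xs=np.where(m);x0,x1,y0,y1=xs.min()-6,xs.max()+7,ys.min()-6,ys.max()+7
    M=cv2.resize(m[y0:y1,x0:x1].astype(np.uint8),None,fx=S,fy=S,interpolation=cv2.INTER_NEAREST)
    def cost(p):
        a=np.radians(p[2]);pts=[]
        for zz in {z,zb}:
            for sx,sy in((-1,-1),(1,-1),(1,1),(-1,1)):
                lx,ly=sx*wx/2,sy*wy/2
                pts.append(proj(cam,[p[0]/1e3+np.cos(a)*lx-np.sin(a)*ly,p[1]/1e3+np.sin(a)*lx+np.cos(a)*ly,zz]))
        h=cv2.convexHull(((np.array(pts)+.5-[x0,y0])*S-.5).astype(np.float32))
        I=np.zeros_like(M);cv2.fillConvexPoly(I,np.round(h*16).astype(np.int32),1,shift=4)
        return 1-(I&M).sum()/(I|M).sum()
    g=np.array(guess,float)
    r=minimize(cost,g,method="Nelder-Mead",options=dict(initial_simplex=[g,g+[4,0,0],g+[0,4,0],g+[0,0,4]],xatol=.05,fatol=1e-5))
    return np.round(r.x,1),round(1-r.fun,3)
E
python3 - <<'E'
from h import *
for c in("top","scene"):
    im=cv2.imread(f"pics/{c}0.png");d=np.load(f"{c}0.npy");W=world(c,d)
    V=bot.get_calibration(c)["view"];V=np.array(V);print(c,"cam",-V[:3,:3].T@V[:3,3])
    hsv=cv2.cvtColor(im,cv2.COLOR_BGR2HSV)
    blue=cv2.inRange(hsv,(100,120,50),(130,255,255))>0
    print("sheet hsv",fitbox(c,blue,.006,.066,.118,0,(483,-337,12)),blue.sum())
    bot.read_camera(c)
    for n,z,zb,wx,wy,g in(("separator",.006,0,.066,.118,(483,-337,12)),("upper_panel",.018,0,.06,.112,(483,339,-19)),("lower_panel",.028,.018,.06,.112,(521,5,4))):
        for r in bot.masks_of(c,n):
            x=np.median(W[r["region"]],0)*1000
            if np.hypot(x[0]-g[0],x[1]-g[1])<40: print(n,fitbox(c,r["region"],z,wx,wy,zb,g))
    green=cv2.inRange(hsv,(65,90,20),(95,255,255))>0
    P=W[green&(d>0)]*1000
    e=np.radians(4.5);ex=np.array([np.cos(e),np.sin(e)]);ey=np.array([-ex[1],ex[0]])
    q=(P[:,:2]-[522,4]);X=q@ex;Y=q@ey
    for s in(1,-1):
        k=s*Y>72
        A=np.c_[s*Y[k]-69,np.ones(k.sum())];co,*_=np.linalg.lstsq(A,P[k,2],rcond=None)
        print("flap",s,k.sum(),"slope deg",np.degrees(np.arctan(co[0])),"off",co[1],"Ymax",np.percentile(s*Y[k],99),"zmax",np.percentile(P[k,2],99), "Xmid",(np.percentile(X[k],1)+np.percentile(X[k],99))/2)
    mid=(abs(Y)<50)&(P[:,2]>10)
    for lo,hi in((-60,-33),(33,60)):
        k=mid&(X>lo)&(X<hi);co=np.polyfit(Y[k],X[k],1);print("ledge",lo,k.sum(),co)
    b=(abs(W[...,0]-.5)<.08)&(abs(abs(W[...,1])-.2)<.05)&(d>0);print("bench z",np.median(W[b][:,2])*1000)
E
```

```text
top cam [0.32742329 0.04909076 1.09999318]
sheet hsv (array([ 483.1, -335.9,   12.6]), np.float64(0.939)) 917
separator (array([ 481.7, -338. ,   11.9]), np.float64(0.941))
upper_panel (array([480.2, 338.1, -20.5]), np.float64(0.909))
lower_panel (array([520.2,   6.8,   4.9]), np.float64(0.941))
flap 1 1028 slope deg 65.77915869230914 off 143.2889617788526 Ymax 130.49519236327558 zmax 370.56336586275 Xmid -179.57708407818222
flap -1 523 slope deg 85.83938597191148 off -185.1257574112498 Ymax 112.30076000986512 zmax 774.0323184997436 Xmid -131.38799610965205
ledge -60 100 [ 1.41368444e-02 -3.86745436e+01]
ledge 33 113 [1.44025776e-02 3.99892420e+01]
bench z -1.627262066318473
scene cam [1.18356451 0.40590641 1.07499619]Traceback (most recent call last):
  File "<stdin>", line 7, in <module>
  File "h.py", line 27, in fitbox
    M=cv2.resize(m[y0:y1,x0:x1].astype(np.uint8),None,fx=S,fy=S,interpolation=cv2.INTER_NEAREST)
cv2.error: OpenCV(4.12.0) /io/opencv/modules/imgproc/src/resize.cpp:4208: error: (-215:Assertion failed) !ssize.empty() in function 'resize'
```

```bash
cat >> h.py <<'E'
from scipy.spatial.transform import Rotation as Ro
def rel(x,y,z,yaw):
    "rows values to reach TCP x,y,z (mm), tool y axis at world angle yaw deg (mod 180), pointing down"
    s=bot.read_state();R=Ro.from_rotvec(s["tcp_rot"]);best=None
    for k in(0,180):
        a=np.radians(yaw+k);ty=np.array([np.cos(a),np.sin(a),0]);tz=np.array([0,0,-1.]);tx=np.cross(ty,tz)
        T=Ro.from_matrix(np.c_[tx,ty,tz]);v=(R.inv()*T).as_rotvec(degrees=True)
        if best is None or np.linalg.norm(v)<np.linalg.norm(best):best=v
    d=R.inv().apply(np.array([x,y,z])/1e3-s["tool_pos"])
    print("d",np.round(d,4),"a",np.round(best,1),"tcp",np.round(s["tool_pos"]*1e3,1),"t",round(s["time"],2),"w",round(s["width"],3),"F",np.round(s["wrist_force"],1),"q",np.round(s["q"],2))
E
python3 - <<'E'
from h import *
rel(482.5,-337,60,12.3)
im=cv2.imread("pics/top0.png");hsv=cv2.cvtColor(im,cv2.COLOR_BGR2HSV)
print(hsv[222,150:162].tolist(),hsv[190,265:280].tolist(), hsv[250,200:204].tolist())
E
```

```text
d [ 0.3614 -0.2106  0.1713] a [  0.    0.  -85.1] tcp [ 199.4 -644.9  231.3] t 0.9 w 0.997 F [ 0.1 -0.9 -1.1] q [-1.31  0.26  1.6   0.    1.27 -0.04]
[[15, 117, 165], [14, 122, 138], [13, 135, 104], [10, 146, 91], [11, 148, 86], [12, 146, 94], [14, 131, 121], [15, 121, 154], [16, 119, 169], [16, 121, 154], [16, 118, 175], [16, 115, 202]] [[16, 117, 185], [17, 114, 203], [17, 114, 212], [17, 115, 213], [17, 114, 214], [17, 114, 215], [16, 113, 218], [17, 115, 217], [17, 114, 214], [16, 115, 211], [16, 114, 212], [16, 113, 214], [17, 115, 213], [17, 115, 211], [17, 114, 210]] [[13, 130, 139], [13, 132, 137], [13, 134, 137], [13, 128, 137]]
```

```bash
python3 -m inch '[{"dx":0.361,"dy":-0.211,"dz":0.1,"az":-85.1,"fingers":0.85},{"dx":0.361,"dy":-0.211,"dz":0.1,"az":-85.1,"fingers":0.85},{"dx":0.361,"dy":-0.211,"dz":0.1,"az":-85.1,"fingers":0.85},{"dx":0.361,"dy":-0.211,"dz":0.1,"az":-85.1,"fingers":0.85},{"dx":0.361,"dy":-0.211,"dz":0.1,"az":-85.1,"fingers":0.85},{"dx":0.361,"dy":-0.211,"dz":0.1,"az":-85.1,"fingers":0.85},{"dx":0.361,"dy":-0.211,"dz":0.1,"az":-85.1,"fingers":0.85},{"dx":0.361,"dy":-0.211,"dz":0.1,"az":-85.1,"fingers":0.85},{"dx":0.361,"dy":-0.211,"dz":0.1,"az":-85.1,"fingers":0.85},{"dx":0.361,"dy":-0.211,"dz":0.17,"az":-85.1,"fingers":0.85},{"dx":0.361,"dy":-0.211,"dz":0.19,"az":-85.1,"fingers":0.85},{"dx":0.361,"dy":-0.211,"dz":0.19,"az":-85.1,"fingers":0.85}]' 30
python3 - <<'E'
from h import *
rel(482.5,-337,0,12.3)
E
```

```text
d [ 0.3614 -0.2106  0.2313] a [  0.    0.  -85.1] tcp [ 199.4 -644.9  231.3] t 0.9 w 0.997 F [ 0.1 -0.9 -1.1] q [-1.31  0.26  1.6   0.    1.27 -0.04]invalid input at $[0]: expected keys dx, dy, dz, ax, ay, az, fingers
```

```bash
python3 -m inch '[{"dx":0.361,"dy":-0.211,"dz":0.1,"ax":0,"ay":0,"az":-85.1,"fingers":0.85},{"dx":0.361,"dy":-0.211,"dz":0.1,"ax":0,"ay":0,"az":-85.1,"fingers":0.85},{"dx":0.361,"dy":-0.211,"dz":0.1,"ax":0,"ay":0,"az":-85.1,"fingers":0.85},{"dx":0.361,"dy":-0.211,"dz":0.1,"ax":0,"ay":0,"az":-85.1,"fingers":0.85},{"dx":0.361,"dy":-0.211,"dz":0.1,"ax":0,"ay":0,"az":-85.1,"fingers":0.85},{"dx":0.361,"dy":-0.211,"dz":0.1,"ax":0,"ay":0,"az":-85.1,"fingers":0.85},{"dx":0.361,"dy":-0.211,"dz":0.1,"ax":0,"ay":0,"az":-85.1,"fingers":0.85},{"dx":0.361,"dy":-0.211,"dz":0.1,"ax":0,"ay":0,"az":-85.1,"fingers":0.85},{"dx":0.361,"dy":-0.211,"dz":0.1,"ax":0,"ay":0,"az":-85.1,"fingers":0.85},{"dx":0.361,"dy":-0.211,"dz":0.17,"ax":0,"ay":0,"az":-85.1,"fingers":0.85},{"dx":0.361,"dy":-0.211,"dz":0.19,"ax":0,"ay":0,"az":-85.1,"fingers":0.85},{"dx":0.361,"dy":-0.211,"dz":0.19,"ax":0,"ay":0,"az":-85.1,"fingers":0.85}]' 30
python3 - <<'E'
from h import *
rel(482.5,-337,0,12.3)
E
```

```text
time: 2.4
tool_pos: [0.4794, -0.3358, 0.0387]
tcp_rot: [-1.972, -2.438, 0.0]
wrist_force: [0.1, 0.7, 0.9]
width: 0.928
d [-0.0019  0.003   0.0387] a [-0.2 -0.2 -0.3] tcp [ 479.4 -335.8   38.7] t 2.4 w 0.928 F [0.1 0.7 0.9] q [-0.65  0.29  1.96 -0.    0.9  -0.86]
```

```bash
python3 -m inch '[{"dx":-0.002,"dy":0.003,"dz":0.03,"ax":0,"ay":0,"az":-0.3,"fingers":0.8},{"dx":-0.002,"dy":0.003,"dz":0.036,"ax":0,"ay":0,"az":-0.3,"fingers":0.8},{"dx":-0.002,"dy":0.003,"dz":0.039,"ax":0,"ay":0,"az":-0.3,"fingers":0.8},{"dx":-0.002,"dy":0.003,"dz":0.042,"ax":0,"ay":0,"az":-0.3,"fingers":0.8},{"dx":-0.002,"dy":0.003,"dz":0.042,"ax":0,"ay":0,"az":-0.3,"fingers":0.8}]' 30
python3 - <<'E'
from h import *
rel(482.5,-337,0,12.3)
im,d=bot.read_camera("top");cv2.imwrite("pics/a.png",np.hstack([cv2.resize(im[150:250,340:450],None,fx=3.5,fy=3.5,interpolation=cv2.INTER_CUBIC)]+[cv2.resize(bot.read_camera("scene")[0][100:180,130:240],(385,350),interpolation=cv2.INTER_CUBIC)]))
E
```

```text
time: 3.02
tool_pos: [0.483, -0.3374, -0.0024]
tcp_rot: [-1.967, -2.444, 0.0]
wrist_force: [-0.7, -0.1, 0.5]
width: 0.901
d [ 0.0005 -0.0004 -0.0024] a [-0.2 -0.2  0. ] tcp [ 483.  -337.4   -2.4] t 3.02 w 0.901 F [-0.7 -0.1  0.5] q [-0.65  0.35  1.97 -0.    0.83 -0.87]
```

View pics/a.png

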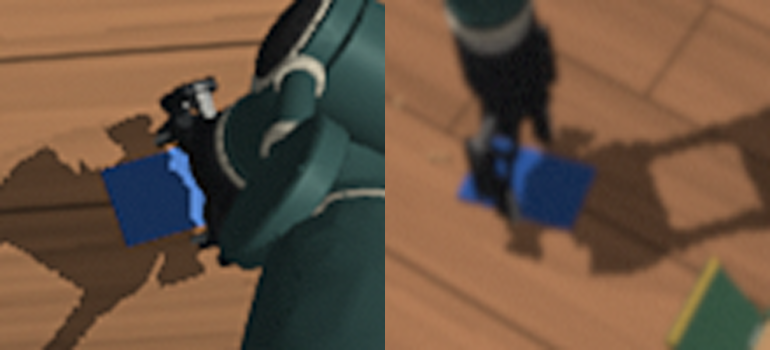

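The fingers straddle the sheet at its middle, at about (190,95) and (215,240) on the left and (510,205) on the right. There's no bench contact yet, so I'll lower and feel for it.

```bash
python3 -m inch '[{"dx":0,"dy":0,"dz":0.002,"ax":0,"ay":0,"az":0,"fingers":0.75},{"dx":0,"dy":0,"dz":0.003,"ax":0,"ay":0,"az":0,"fingers":0.7},{"dx":0,"dy":0,"dz":0.003,"ax":0,"ay":0,"az":0,"fingers":0.7}]' 30
python3 -m inch '[{"dx":0,"dy":0,"dz":0.001,"ax":0,"ay":0,"az":0,"fingers":0.7},{"dx":0,"dy":0,"dz":0.002,"ax":0,"ay":0,"az":0,"fingers":0.7},{"dx":0,"dy":0,"dz":0.002,"ax":0,"ay":0,"az":0,"fingers":0.7}]' 30
```

```text
time: 3.5
tool_pos: [0.4828, -0.3372, -0.0058]
tcp_rot: [-1.967, -2.444, 0.0]
wrist_force: [-0.4, -0.4, -0.0]
width: 0.849
time: 3.88
tool_pos: [0.4827, -0.3371, -0.0079]
tcp_rot: [-1.966, -2.443, 0.0]
wrist_force: [0.2, 0.3, 0.4]
width: 0.85
```

```bash
python3 -m inch '[{"dx":0,"dy":0,"dz":-0.001,"ax":0,"ay":0,"az":0,"fingers":0.6},{"dx":0,"dy":0,"dz":-0.001,"ax":0,"ay":0,"az":0,"fingers":0.4},{"dx":0,"dy":0,"dz":-0.001,"ax":0,"ay":0,"az":0,"fingers":0.4},{"dx":0,"dy":0,"dz":-0.001,"ax":0,"ay":0,"az":0,"fingers":0.4}]' 30
```

```text
time: 4.38
tool_pos: [0.4835, -0.3376, -0.0061]
tcp_rot: [-1.968, -2.445, 0.0]
wrist_force: [0.6, 0.6, 5.3]
width: 0.758
```

```bash
python3 -m inch '[{"dx":0,"dy":0,"dz":-0.01,"ax":0,"ay":0,"az":0,"fingers":0.4},{"dx":0,"dy":0,"dz":-0.03,"ax":0,"ay":0,"az":0,"fingers":0.4},{"dx":0,"dy":0,"dz":-0.06,"ax":0,"ay":0,"az":0,"fingers":0.4},{"dx":0,"dy":0,"dz":-0.1,"ax":0,"ay":0,"az":0,"fingers":0.4},{"dx":0,"dy":0,"dz":-0.12,"ax":0,"ay":0,"az":0,"fingers":0.4},{"dx":0,"dy":0,"dz":-0.12,"ax":0,"ay":0,"az":0,"fingers":0.4}]' 40
python3 - <<'E'
from h import *
rel(521,5.5,110,4.3)
im,d=bot.read_camera("top");cv2.imwrite("pics/b.png",np.hstack([cv2.resize(im[130:260,330:473],(385,350),interpolation=cv2.INTER_CUBIC)]+[cv2.resize(bot.read_camera("scene")[0][70:170,120:230],(385,350),interpolation=cv2.INTER_CUBIC)]))
im=cv2.imread("pics/top0.png");hsv=cv2.cvtColor(im,cv2.COLOR_BGR2HSV)
m=cv2.inRange(hsv,(14,80,145),(24,135,255))
for n,z,zb,g in(("low",.028,.018,(521,5,4)),("up",.018,0,(483,339,-19))):
    p=proj("top",[g[0]/1e3,g[1]/1e3,z]).astype(int);k=np.zeros_like(m);k[p[1]-24:p[1]+24,p[0]-32:p[0]+32]=m[p[1]-24:p[1]+24,p[0]-32:p[0]+32]
    k=cv2.morphologyEx(k,cv2.MORPH_OPEN,np.ones((3,3)))
    c=max(cv2.findContours(k,0,2)[0],key=cv2.contourArea);k[:]=0;cv2.drawContours(k,[cv2.convexHull(c)],-1,255,-1)
    print(n,(k>0).sum(),fitbox("top",k>0,z,.06,.112,zb,g),"toponly",fitbox("top",k>0,z,.06,.112,z,g))
E
```

```text
time: 5.12
tool_pos: [0.4851, -0.3389, 0.1164]
tcp_rot: [1.969, 2.447, 0.0]
wrist_force: [-0.5, 0.3, -1.3]
width: 0.757
d [0.3287 0.1087 0.0062] a [0. 0. 8.] tcp [ 485.1 -338.9  116.4] t 5.12 w 0.757 F [-0.5  0.3 -1.3] q [-0.65  0.2   1.9   0.    1.04 -0.87]
low 862 (array([522.9,   6. ,   3.5]), np.float64(0.95)) toponly (array([521.9,   6.1,   3.7]), np.float64(0.945))
up 899 (array([483.4, 340.2, -17.9]), np.float64(0.944)) toponly (array([482.4, 338.4, -17.9]), np.float64(0.941))
```

View pics/b.png

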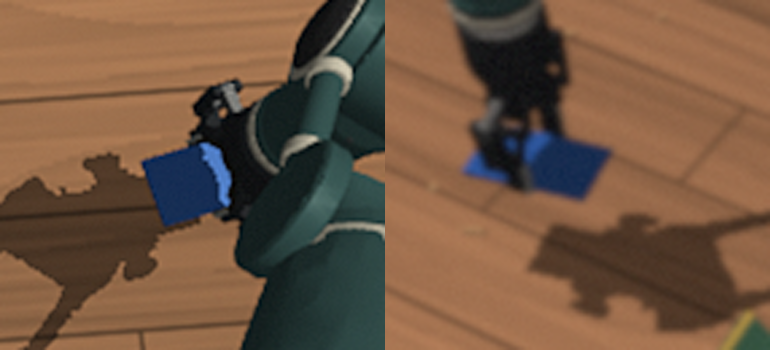

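Sheet is lifted and level. On the left it is blue at (190,185); on the right at (540,165).

```bash
python3 - <<'E'
from h import *
rel(522.3,6,45,3.8)
E
python3 -m inch '[{"dx":0.0823,"dy":0.0275,"dz":0,"ax":0,"ay":0,"az":8.5,"fingers":0.4},{"dx":0.165,"dy":0.055,"dz":0,"ax":0,"ay":0,"az":8.5,"fingers":0.4},{"dx":0.23,"dy":0.08,"dz":0,"ax":0,"ay":0,"az":8.5,"fingers":0.4},{"dx":0.28,"dy":0.1,"dz":0.01,"ax":0,"ay":0,"az":8.5,"fingers":0.4},{"dx":0.31,"dy":0.11,"dz":0.02,"ax":0,"ay":0,"az":8.5,"fingers":0.4},{"dx":0.329,"dy":0.11,"dz":0.04,"ax":0,"ay":0,"az":8.5,"fingers":0.4},{"dx":0.329,"dy":0.11,"dz":0.07,"ax":0,"ay":0,"az":8.5,"fingers":0.4},{"dx":0.329,"dy":0.11,"dz":0.07,"ax":0,"ay":0,"az":8.5,"fingers":0.4},{"dx":0.329,"dy":0.11,"dz":0.07,"ax":0,"ay":0,"az":8.5,"fingers":0.4}]' 40
python3 - <<'E'
from h import *
rel(522.3,6,30,3.8)
t=bot.read_camera("top")[0];s=bot.read_camera("scene")[0]
cv2.imwrite("pics/c.png",np.hstack([cv2.resize(t[150:250,220:330],(385,350),interpolation=cv2.INTER_CUBIC),cv2.resize(s[130:230,200:310],(385,350),interpolation=cv2.INTER_CUBIC)]))
E
```

```text
d [0.3268 0.1119 0.0689] a [-0.2 -0.2  8.5] tcp [ 483.1 -337.4  113.1] t 5.22 w 0.757 F [ 0.5  1.  -0.1] q [-0.65  0.21  1.9   0.    1.04 -0.87]
time: 6.35
tool_pos: [0.5195, 0.0074, 0.0435]
tcp_rot: [-2.142, -2.29, 0.002]
wrist_force: [-1.0, 0.1, -0.8]
width: 0.755
d [-0.0016  0.0027  0.0135] a [-0.3 -0.2  0. ] tcp [519.5   7.4  43.5] t 6.35 w 0.755 F [-1.   0.1 -0.8] q [-0.04  0.17  2.1   0.    0.88 -0.1 ]
```

View pics/c.png

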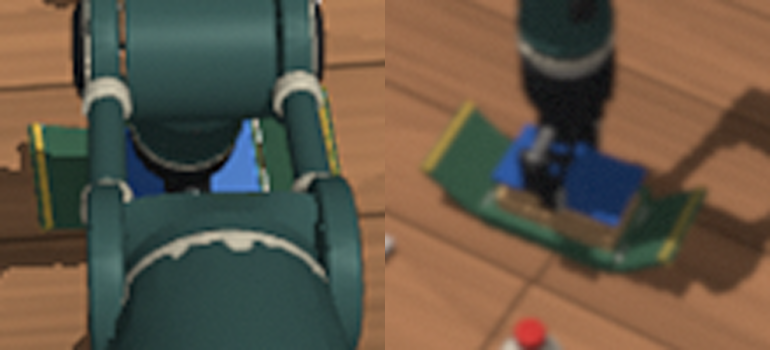

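The sheet is hovering over the panel, with blue at (560,170) in the scene view. I'll lower it in small steps.

```bash
python3 - <<'E'
from h import *
rel(522.3,6,22,3.8)
E
python3 -m inch '[{"dx":0,"dy":0.001,"dz":0.004,"ax":0,"ay":0,"az":0,"fingers":0.4},{"dx":0,"dy":0.001,"dz":0.009,"ax":0,"ay":0,"az":0,"fingers":0.4},{"dx":0,"dy":0.001,"dz":0.013,"ax":0,"ay":0,"az":0,"fingers":0.4},{"dx":0,"dy":0.001,"dz":0.016,"ax":0,"ay":0,"az":0,"fingers":0.4},{"dx":0,"dy":0.001,"dz":0.016,"ax":0,"ay":0,"az":0,"fingers":0.4},{"dx":0,"dy":0.001,"dz":0.016,"ax":0,"ay":0,"az":0,"fingers":0.4}]' 40
python3 - <<'E'
from h import *
rel(522.3,6,22,3.8)
E
```

```text
d [-0.0013  0.0014  0.0228] a [-0.1 -0.2 -0. ] tcp [520.9   7.1  44.8] t 6.45 w 0.753 F [ 0.6  0.6 -0.4] q [-0.04  0.17  2.09  0.    0.88 -0.1 ]
time: 7.2
tool_pos: [0.5219, 0.0073, 0.0288]
tcp_rot: [-2.144, -2.291, -0.001]
wrist_force: [0.2, -0.1, -0.1]
width: 0.755
d [-0.0013  0.0004  0.0068] a [-0.1 -0.2 -0. ] tcp [521.9   7.3  28.8] t 7.2 w 0.755 F [ 0.2 -0.1 -0.1] q [-0.04  0.2   2.1   0.    0.85 -0.1 ]
```

```bash
python3 -m inch '[{"dx":-0.001,"dy":0.001,"dz":0.002,"ax":0,"ay":0,"az":0,"fingers":0.4},{"dx":-0.001,"dy":0.001,"dz":0.004,"ax":0,"ay":0,"az":0,"fingers":0.4},{"dx":-0.001,"dy":0.001,"dz":0.005,"ax":0,"ay":0,"az":0,"fingers":0.4},{"dx":-0.001,"dy":0.001,"dz":0.005,"ax":0,"ay":0,"az":0,"fingers":0.4}]' 40
python3 -m inch '[{"dx":0,"dy":0,"dz":0.001,"ax":0,"ay":0,"az":0,"fingers":0.4},{"dx":0,"dy":0,"dz":0.001,"ax":0,"ay":0,"az":0,"fingers":0.4}]' 40
```

```text
time: 7.7
tool_pos: [0.5228, 0.0063, 0.0236]
tcp_rot: [-2.144, -2.291, -0.0]
wrist_force: [-0.2, -0.5, -1.2]
width: 0.757
time: 7.95
tool_pos: [0.5227, 0.0064, 0.0226]
tcp_rot: [-2.144, -2.291, -0.0]
wrist_force: [0.4, -0.5, -0.3]
width: 0.753
```

```bash
python3 -m inch '[{"dx":0,"dy":0,"dz":0.0007,"ax":0,"ay":0,"az":0,"fingers":0.4},{"dx":0,"dy":0,"dz":0.0015,"ax":0,"ay":0,"az":0,"fingers":0.4},{"dx":0,"dy":0,"dz":0.0015,"ax":0,"ay":0,"az":0,"fingers":0.4}]' 40
python3 -m inch '[{"dx":0,"dy":0,"dz":0.0005,"ax":0,"ay":0,"az":0,"fingers":0.4},{"dx":0,"dy":0,"dz":0.001,"ax":0,"ay":0,"az":0,"fingers":0.4},{"dx":0,"dy":0,"dz":0.001,"ax":0,"ay":0,"az":0,"fingers":0.4}]' 40
```

```text
time: 8.32
tool_pos: [0.5228, 0.0064, 0.022]
tcp_rot: [-2.144, -2.291, -0.0]
wrist_force: [-2.6, 0.5, 7.1]
width: 0.75
time: 8.7
tool_pos: [0.5228, 0.0064, 0.022]
tcp_rot: [-2.144, -2.29, 0.0]
wrist_force: [-3.6, 0.1, 10.5]
width: 0.752
```

Contact at 22 mm, as expected. Now release and rise.

```bash
python3 -m inch '[{"dx":0,"dy":0,"dz":0,"ax":0,"ay":0,"az":0,"fingers":0.6},{"dx":0,"dy":0,"dz":0,"ax":0,"ay":0,"az":0,"fingers":0.85},{"dx":0,"dy":0,"dz":0,"ax":0,"ay":0,"az":0,"fingers":0.85},{"dx":0,"dy":0,"dz":-0.01,"ax":0,"ay":0,"az":0,"fingers":0.85},{"dx":0,"dy":0,"dz":-0.04,"ax":0,"ay":0,"az":0,"fingers":0.85},{"dx":0,"dy":0,"dz":-0.09,"ax":0,"ay":0,"az":0,"fingers":0.85},{"dx":0,"dy":0,"dz":-0.1,"ax":0,"ay":0,"az":0,"fingers":0.85}]' 40
python3 - <<'E'
from h import *
rel(482.5,339,70,-17.9)
E
```

```text
time: 9.57
tool_pos: [0.5265, 0.006, 0.1267]
tcp_rot: [2.146, 2.292, 0.008]
wrist_force: [0.1, 0.3, -0.8]
width: 0.927
d [ 0.3351 -0.0221  0.0573] a [ 0.3 -0.2 21.7] tcp [526.5   6.  126.7] t 9.57 w 0.927 F [ 0.1  0.3 -0.8] q [-0.04  0.07  2.03  0.    1.03 -0.11]
```

```bash
python3 -m inch '[{"dx":0.08,"dy":-0.005,"dz":0,"ax":0,"ay":0,"az":21.7,"fingers":0.85},{"dx":0.16,"dy":-0.01,"dz":0,"ax":0,"ay":0,"az":21.7,"fingers":0.85},{"dx":0.24,"dy":-0.016,"dz":0,"ax":0,"ay":0,"az":21.7,"fingers":0.85},{"dx":0.3,"dy":-0.02,"dz":0,"ax":0,"ay":0,"az":21.7,"fingers":0.85},{"dx":0.335,"dy":-0.022,"dz":0.02,"ax":0,"ay":0,"az":21.7,"fingers":0.85},{"dx":0.335,"dy":-0.022,"dz":0.057,"ax":0,"ay":0,"az":21.7,"fingers":0.85},{"dx":0.335,"dy":-0.022,"dz":0.057,"ax":0,"ay":0,"az":21.7,"fingers":0.85},{"dx":0.335,"dy":-0.022,"dz":0.057,"ax":0,"ay":0,"az":21.7,"fingers":0.85}]' 40
python3 - <<'E'
from h import *
rel(482.5,339,5,-17.9)
for c in("top","scene"):
    im,d=bot.read_camera(c);hsv=cv2.cvtColor(im,cv2.COLOR_BGR2HSV)
    m=cv2.inRange(hsv,(100,120,40),(130,255,255));m=cv2.morphologyEx(m,cv2.MORPH_OPEN,np.ones((3,3)))
    cs=cv2.findContours(m,0,2)[0];k=m*0;cv2.drawContours(k,[max(cs,key=cv2.contourArea)],-1,255,-1)
    print(c,(k>0).sum(),fitbox(c,k>0,.034,.066,.118,.028,(522,6,4)))
    if c=="top":A=cv2.resize(im[160:230,210:335],(600,336),interpolation=cv2.INTER_CUBIC)
    else: B=cv2.resize(im[150:220,195:305],(600,382)[0:2],interpolation=cv2.INTER_CUBIC)
cv2.imwrite("pics/d.png",np.vstack([A,B])[:600])
E
```

```text
time: 10.58
tool_pos: [0.4822, 0.3385, 0.0699]
tcp_rot: [2.539, 1.849, 0.006]
wrist_force: [0.7, -0.3, 0.5]
width: 0.927
d [ 0.0004 -0.0001  0.0649] a [ 0.2 -0.1  0. ] tcp [482.2 338.5  69.9] t 10.57 w 0.927 F [ 0.7 -0.3  0.5] q [ 0.57  0.25  1.94 -0.    0.95  0.88]
top 1023 (array([522.2,   6.9,   3.5]), np.float64(0.966))
scene 670 (array([523.5,   7.4,   2.6]), np.float64(0.904))
```

```bash
python3 - <<'E'
import cv2
a=cv2.imread("pics/d.png");print(a.shape);cv2.imwrite("pics/d2.png",cv2.resize(a,(500,500)))
E
```

```text
(600, 600, 3)
```

View pics/d.png

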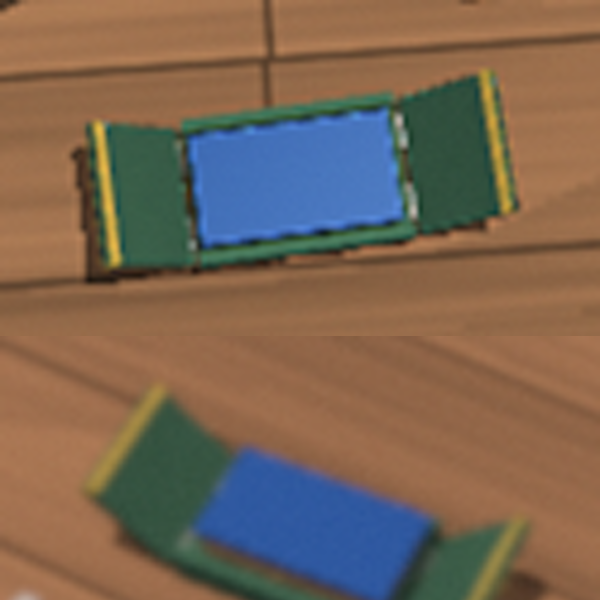

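The sheet lies squarely: fitted at (522.2, 6.9, 3.5°) against the lower panel's (522.4, 6, 3.6°), blue at (297,175) in the view. Now the wooden panel.

```bash
python3 -m inch '[{"dx":0,"dy":0,"dz":0.03,"ax":0,"ay":0,"az":0,"fingers":0.85},{"dx":0,"dy":0,"dz":0.055,"ax":0,"ay":0,"az":0,"fingers":0.85},{"dx":0,"dy":0,"dz":0.065,"ax":0,"ay":0,"az":0,"fingers":0.8},{"dx":0,"dy":0,"dz":0.07,"ax":0,"ay":0,"az":0,"fingers":0.7},{"dx":0,"dy":0,"dz":0.07,"ax":0,"ay":0,"az":0,"fingers":0.6},{"dx":0,"dy":0,"dz":0.07,"ax":0,"ay":0,"az":0,"fingers":0.2},{"dx":0,"dy":0,"dz":0.07,"ax":0,"ay":0,"az":0,"fingers":0.2},{"dx":0,"dy":0,"dz":0.07,"ax":0,"ay":0,"az":0,"fingers":0.2}]' 40
python3 -m inch '[{"dx":0,"dy":0,"dz":0,"ax":0,"ay":0,"az":0,"fingers":0.2},{"dx":0,"dy":0,"dz":0,"ax":0,"ay":0,"az":0,"fingers":0.2}]' 40
```

```text
time: 11.68
tool_pos: [0.4852, 0.3393, 0.0029]
tcp_rot: [2.54, 1.847, 0.015]
wrist_force: [0.2, -1.6, 6.2]
width: 0.688
time: 11.92
tool_pos: [0.4851, 0.3394, 0.0029]
tcp_rot: [2.54, 1.847, 0.015]
wrist_force: [-0.1, 0.1, 1.5]
width: 0.689
```

```bash
python3 -m inch '[{"dx":0,"dy":0,"dz":-0.01,"ax":0,"ay":0,"az":0,"fingers":0.2},{"dx":0,"dy":0,"dz":-0.04,"ax":0,"ay":0,"az":0,"fingers":0.2},{"dx":0,"dy":0,"dz":-0.09,"ax":0,"ay":0,"az":0,"fingers":0.2},{"dx":0,"dy":0,"dz":-0.11,"ax":0,"ay":0,"az":0,"fingers":0.2},{"dx":0,"dy":0,"dz":-0.11,"ax":0,"ay":0,"az":0,"fingers":0.2}]' 45
python3 - <<'E'
from h import *
rel(522.3,6.5,75,3.6)
im,d=bot.read_camera("top")
s=bot.read_camera("scene")[0];p=proj("scene",[.485,.339,.12]).astype(int)
cv2.imwrite("pics/e.png",np.hstack([cv2.resize(im[170:270,110:220],(385,350),interpolation=cv2.INTER_CUBIC),cv2.resize(s[p[1]-50:p[1]+50,p[0]-55:p[0]+55],(385,350),interpolation=cv2.INTER_CUBIC)]))
E
```

```text
time: 12.55
tool_pos: [0.4854, 0.3397, 0.1149]
tcp_rot: [2.54, 1.847, 0.022]
wrist_force: [-0.3, 0.2, -1.4]
width: 0.685
d [-0.306   0.1375  0.0381] a [  0.6  -0.5 -21.6] tcp [485.4 339.7 114.9] t 12.55 w 0.685 F [-0.3  0.2 -1.4] q [ 0.57  0.2   1.91 -0.    1.02  0.88]
```

View pics/e.png

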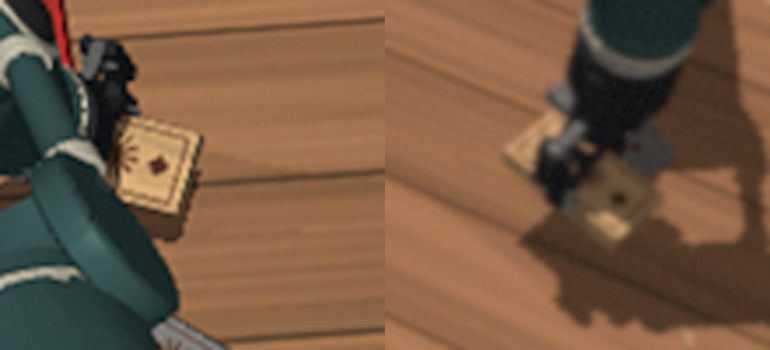

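The panel is firmly held and level, carved face up: on the left it shows at (160,165), on the right at (580,180). Moving over the tray.

```bash
python3 -m inch '[{"dx":-0.08,"dy":0.036,"dz":0,"ax":0.5,"ay":-0.4,"az":-21.6,"fingers":0.2},{"dx":-0.16,"dy":0.072,"dz":0,"ax":0.5,"ay":-0.4,"az":-21.6,"fingers":0.2},{"dx":-0.22,"dy":0.099,"dz":0,"ax":0.5,"ay":-0.4,"az":-21.6,"fingers":0.2},{"dx":-0.27,"dy":0.121,"dz":0,"ax":0.5,"ay":-0.4,"az":-21.6,"fingers":0.2},{"dx":-0.306,"dy":0.137,"dz":0.01,"ax":0.5,"ay":-0.4,"az":-21.6,"fingers":0.2},{"dx":-0.306,"dy":0.137,"dz":0.03,"ax":0.5,"ay":-0.4,"az":-21.6,"fingers":0.2},{"dx":-0.306,"dy":0.137,"dz":0.045,"ax":0.5,"ay":-0.4,"az":-21.6,"fingers":0.2},{"dx":-0.306,"dy":0.137,"dz":0.055,"ax":0.5,"ay":-0.4,"az":-21.6,"fingers":0.2},{"dx":-0.306,"dy":0.137,"dz":0.055,"ax":0.5,"ay":-0.4,"az":-21.6,"fingers":0.2},{"dx":-0.306,"dy":0.137,"dz":0.055,"ax":0.5,"ay":-0.4,"az":-21.6,"fingers":0.2}]' 45
python3 - <<'E'
from h import *
rel(522.3,6.5,37,3.6)
E
```

```text
time: 13.9
tool_pos: [0.5199, 0.0062, 0.0559]
tcp_rot: [-2.148, -2.293, 0.005]
wrist_force: [0.1, -0.1, 0.1]
width: 0.684
d [0.0001 0.0024 0.0189] a [-0.1  0.1  0.1] tcp [519.9   6.2  55.9] t 13.9 w 0.684 F [ 0.1 -0.1  0.1] q [-0.03  0.15  2.09 -0.    0.9  -0.1 ]
```

```bash
python3 -m inch '[{"dx":0,"dy":0.002,"dz":0.004,"ax":0,"ay":0,"az":0,"fingers":0.2},{"dx":0,"dy":0.002,"dz":0.009,"ax":0,"ay":0,"az":0,"fingers":0.2},{"dx":0,"dy":0.002,"dz":0.013,"ax":0,"ay":0,"az":0,"fingers":0.2},{"dx":0,"dy":0.002,"dz":0.016,"ax":0,"ay":0,"az":0,"fingers":0.2},{"dx":0,"dy":0.002,"dz":0.017,"ax":0,"ay":0,"az":0,"fingers":0.2},{"dx":0,"dy":0.002,"dz":0.017,"ax":0,"ay":0,"az":0,"fingers":0.2}]' 45
python3 - <<'E'
from h import *
rel(522.3,6.5,37,3.6)
E
```

```text
time: 14.65
tool_pos: [0.5218, 0.0063, 0.0388]
tcp_rot: [-2.148, -2.293, 0.005]
wrist_force: [-0.4, -0.3, -0.6]
width: 0.686
d [0.0002 0.0005 0.0018] a [-0.1  0.1  0.1] tcp [521.8   6.3  38.8] t 14.65 w 0.686 F [-0.4 -0.3 -0.6] q [-0.03  0.18  2.1  -0.    0.87 -0.1 ]
```

```bash
python3 -m inch '[{"dx":0,"dy":0.0005,"dz":0.0007,"ax":0,"ay":0,"az":0,"fingers":0.2},{"dx":0,"dy":0.0005,"dz":0.0014,"ax":0,"ay":0,"az":0,"fingers":0.2},{"dx":0,"dy":0.0005,"dz":0.0014,"ax":0,"ay":0,"az":0,"fingers":0.2}]' 45
python3 -m inch '[{"dx":0,"dy":0,"dz":0.0006,"ax":0,"ay":0,"az":0,"fingers":0.2},{"dx":0,"dy":0,"dz":0.001,"ax":0,"ay":0,"az":0,"fingers":0.2},{"dx":0,"dy":0,"dz":0.001,"ax":0,"ay":0,"az":0,"fingers":0.2}]' 45
```

```text
time: 15.02
tool_pos: [0.5225, 0.0063, 0.0376]
tcp_rot: [2.148, 2.293, -0.005]
wrist_force: [-0.1, -0.1, -0.9]
width: 0.69
time: 15.4
tool_pos: [0.5227, 0.0061, 0.0371]
tcp_rot: [2.148, 2.292, -0.005]
wrist_force: [-2.9, -0.8, 5.7]
width: 0.686
```

```bash
python3 -m inch '[{"dx":0,"dy":0,"dz":0,"ax":0,"ay":0,"az":0,"fingers":0.5},{"dx":0,"dy":0,"dz":0,"ax":0,"ay":0,"az":0,"fingers":0.75},{"dx":0,"dy":0,"dz":0,"ax":0,"ay":0,"az":0,"fingers":0.75},{"dx":0,"dy":0,"dz":-0.01,"ax":0,"ay":0,"az":0,"fingers":0.75},{"dx":0,"dy":0,"dz":-0.04,"ax":0,"ay":0,"az":0,"fingers":0.75},{"dx":0,"dy":0,"dz":-0.09,"ax":0,"ay":0,"az":0,"fingers":0.75},{"dx":0.1,"dy":0,"dz":-0.09,"ax":0,"ay":0,"az":0,"fingers":-1},{"dx":0.2,"dy":0,"dz":-0.09,"ax":0,"ay":0,"az":0,"fingers":-1},{"dx":0.25,"dy":0,"dz":-0.09,"ax":0,"ay":0,"az":0,"fingers":-1},{"dx":0.25,"dy":0,"dz":-0.09,"ax":0,"ay":0,"az":0,"fingers":-1},{"dx":0.25,"dy":0,"dz":-0.09,"ax":0,"ay":0,"az":0,"fingers":-1}]' 45
cat > look.py <<'E'
from h import *
import sys
rel(522.3,6.5,37,3.6)
im,d=bot.read_camera("top");W=world("top",d)*1000;W[...,2]+=1.6
e=np.radians(3.6);q=W[...,:2]-[522.4,6];X=q@[np.cos(e),np.sin(e)];Y=q@[-np.sin(e),np.cos(e)]
hsv=cv2.cvtColor(im,cv2.COLOR_BGR2HSV);wood=cv2.inRange(hsv,(14,80,145),(24,135,255))>0
k=(abs(X)<50)&(abs(Y)<70)&(W[...,2]>44)&(W[...,2]<60);k=cv2.morphologyEx((k*255).astype(np.uint8),cv2.MORPH_OPEN,np.ones((3,3)))>0
for nm,k in(("depth",k),("depth&wood",cv2.dilate((k&wood).astype(np.uint8),np.ones((3,3)))*k>0)):
    if k.sum()>100: print("upper",nm,k.sum(),fitbox("top",k,.052,.06,.112,.052,(522,6,4)))
green=cv2.inRange(hsv,(65,90,20),(95,255,255))>0
for s in(1,-1):
    k=green&(abs(X)<38)&(s*Y>72)&(s*Y<140)&(W[...,2]>4)&(W[...,2]<90)
    if k.sum()>30:
        co=np.polyfit(s*Y[k]-69,W[k][:,2],1);print("flap",s,k.sum(),"deg",np.degrees(np.arctan(co[0])).round(1),"off",co[1].round(1),"Ymax",np.percentile(s*Y[k],98).round(1),"zmax",np.percentile(W[k][:,2],98).round(1))
sc=bot.read_camera("scene")[0]
A=cv2.resize(im[155:235,210:335],(500,320),interpolation=cv2.INTER_CUBIC);B=cv2.resize(sc[145:220,195:305],(500,280),interpolation=cv2.INTER_CUBIC)
cv2.imwrite(f"pics/{sys.argv[1]}.png",np.vstack([A,B]))
E
python3 look.py f
```

```text
time: 16.77
tool_pos: [0.5064, 0.2601, 0.1276]
tcp_rot: [2.141, 2.298, -0.001]
wrist_force: [-0.2, 0.1, -0.3]
width: 0.002
d [-0.2541 -0.002   0.0908] a [-0.   0.   0.5] tcp [506.4 260.1 127.6] t 16.77 w 0.002 F [-0.2  0.1 -0.3] q [ 0.43  0.15  1.94 -0.    1.05  0.36]
upper depth 878 (array([519.5,   4.1,   3.2]), np.float64(0.959))
upper depth&wood 859 (array([519.6,   4.1,   3. ]), np.float64(0.939))
flap 1 337 deg 43.1 off 15.2 Ymax 114.3 zmax 51.3
flap -1 417 deg 40.2 off 8.8 Ymax 111.1 zmax 44.8
```

View pics/f.png

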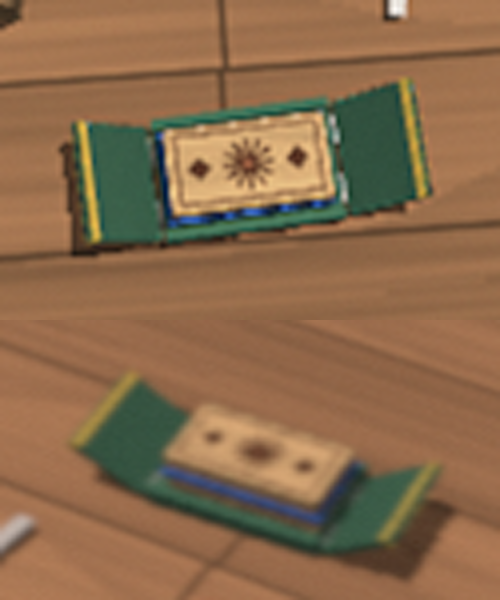

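The panel sits on the sheet, rosette up at (248,160), offset perhaps 2–3 mm. The flaps are still at about 42°. I'll measure the offset once more with the same method I used for the lower panel, then decide.

```bash
python3 - <<'E'
from h import *
for c in("top","scene"):
    im,_=bot.read_camera(c);hsv=cv2.cvtColor(im,cv2.COLOR_BGR2HSV)
    roi=np.zeros(im.shape[:2],np.uint8);p=proj(c,[.521,.005,.045]).astype(int);roi[p[1]-25:p[1]+25,p[0]-32:p[0]+32]=255
    w=cv2.inRange(hsv,(14,80,145) if c=="top" else (12,60,120),(24,140,255))&roi
    w=cv2.morphologyEx(w,cv2.MORPH_OPEN,np.ones((3,3)))
    k=w*0;cv2.drawContours(k,[cv2.convexHull(max(cv2.findContours(w,0,2)[0],key=cv2.contourArea))],-1,255,-1)
    print(c,(k>0).sum(),"panel top-only",fitbox(c,k>0,.052,.06,.112,.052,(521,5,4)),"with side",fitbox(c,k>0,.052,.06,.112,.034,(521,5,4)))
    b=cv2.inRange(hsv,(100,110,30),(130,255,255))&roi
    k=w*0;cv2.drawContours(k,[cv2.convexHull(np.vstack([x for x in cv2.findContours(w|b,0,2)[0] if len(x)>5]))],-1,255,-1)
    m=bot.masks_of(c,"upper_panel")
    for r in m:
        if r["region"][p[1],p[0]]: print(c,"net",fitbox(c,r["region"],.052,.06,.112,.034,(521,5,4)))
    # predicted vs seen blue px on each side
    e=np.radians(3.6)
    W=ray(c,np.argwhere(b>0)[:,::-1].astype(float),.034)[:,:2]*1000-[522.3,6.5]
    X=W@[np.cos(e),np.sin(e)];Y=W@[-np.sin(e),np.cos(e)]
    print(c,"blue n",len(X),"X pct",np.percentile(X,[2,50,98]).round(1),"Y pct",np.percentile(Y,[2,50,98]).round(1))
E
```

```text
top 927 panel top-only (array([521.6,   5. ,   3.2]), np.float64(0.943)) with side (array([523. ,   5. ,   3.3]), np.float64(0.96))
top net (array([521. ,   3.9,   2.3]), np.float64(0.955))
top blue n 99 X pct [-34.5 -31.5  26.2] Y pct [-51.9  29.5  59.3]
scene 1972 panel top-only (array([522.3,   7.7,   4.9]), np.float64(0.3)) with side (array([511. ,   3.4,   7.7]), np.float64(0.366))
scene net (array([523.9,   4.7,   4.3]), np.float64(0.932))
scene blue n 42 X pct [-4.2 33.2 35.5] Y pct [-52.7   5.1  60.6]
```

Panel, sheet and lower panel now agree within about 2 mm and 0.5°, which is good. Next the left flap, pushed from outside with shut fingers.

```bash
python3 -m inch '[{"dx":-0.064,"dy":-0.002,"dz":0.05,"ax":0,"ay":0,"az":0.4,"fingers":-1},{"dx":-0.064,"dy":-0.002,"dz":0.09,"ax":0,"ay":0,"az":0.4,"fingers":-1},{"dx":-0.064,"dy":-0.002,"dz":0.1,"ax":0,"ay":0,"az":0.4,"fingers":-1},{"dx":-0.08,"dy":-0.002,"dz":0.1,"ax":0,"ay":0,"az":0.4,"fingers":-1},{"dx":-0.1,"dy":-0.002,"dz":0.1,"ax":0,"ay":0,"az":0.4,"fingers":-1},{"dx":-0.115,"dy":-0.002,"dz":0.1,"ax":0,"ay":0,"az":0.4,"fingers":-1},{"dx":-0.125,"dy":-0.002,"dz":0.1,"ax":0,"ay":0,"az":0.4,"fingers":-1},{"dx":-0.135,"dy":-0.002,"dz":0.1,"ax":0,"ay":0,"az":0.4,"fingers":-1},{"dx":-0.135,"dy":-0.002,"dz":0.1,"ax":0,"ay":0,"az":0.4,"fingers":-1}]' 45
python3 - <<'E'
from h import *
e=np.radians(3.6);Y=84
rel(522.4-Y*np.sin(e),6+Y*np.cos(e),25,3.6)
E
```

```text
time: 18.2
tool_pos: [0.5144, 0.119, 0.0282]
tcp_rot: [2.158, 2.281, -0.001]
wrist_force: [0.8, 0.4, 0.5]
width: 0.003
d [-0.0293  0.0011  0.0033] a [ 0.   0.1 -0.4] tcp [514.4 119.   28.2] t 18.2 w 0.003 F [0.8 0.4 0.5] q [ 0.18  0.21  2.09 -0.    0.84  0.13]
```

```bash
python3 look.py g
```

```text
d [-0.1128  0.0017 -0.0086] a [ 0.   0.1 -0.4] tcp [514.4 119.   28.2] t 18.2 w 0.003 F [0.8 0.4 0.5] q [ 0.18  0.21  2.09 -0.    0.84  0.13]
upper depth 773 (array([519.9,  -1.8,   2.6]), np.float64(0.844))
upper depth&wood 756 (array([519.9,  -1.8,   2.6]), np.float64(0.825))
flap 1 69 deg 59.5 off 19.4 Ymax 99.9 zmax 63.7
flap -1 420 deg 39.7 off 9.4 Ymax 111.2 zmax 44.9
```

View pics/g.png

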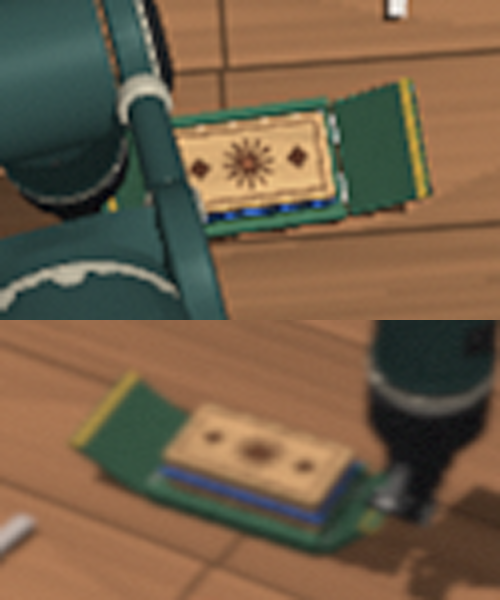

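The flap is following the fingers, now about 60° at (370,505), with the stack undisturbed. Continuing.

```bash
python3 -m inch '[{"dx":-0.008,"dy":0,"dz":0,"ax":0,"ay":0,"az":0,"fingers":-1},{"dx":-0.016,"dy":0,"dz":0,"ax":0,"ay":0,"az":0,"fingers":-1},{"dx":-0.021,"dy":0.001,"dz":0,"ax":0,"ay":0,"az":0,"fingers":-1},{"dx":-0.024,"dy":0.001,"dz":0,"ax":0,"ay":0,"az":0,"fingers":-1},{"dx":-0.024,"dy":0.001,"dz":0,"ax":0,"ay":0,"az":0,"fingers":-1}]' 45
python3 -m inch '[{"dx":-0.002,"dy":0,"dz":0,"ax":0,"ay":0,"az":0,"fingers":-1},{"dx":-0.003,"dy":0,"dz":0,"ax":0,"ay":0,"az":0,"fingers":-1},{"dx":-0.003,"dy":0,"dz":0,"ax":0,"ay":0,"az":0,"fingers":-1}]' 45
```

```text
time: 18.92
tool_pos: [0.5202, 0.0961, 0.0316]
tcp_rot: [2.154, 2.278, 0.007]
wrist_force: [1.9, 5.1, 17.4]
width: 0.001
time: 19.3
tool_pos: [0.5213, 0.0929, 0.0325]
tcp_rot: [2.154, 2.277, 0.009]
wrist_force: [-0.9, 0.9, 9.1]
width: 0.001
```

The force is upward, so the rising edge is catching high on the fingers. I'll back off, raise, and push with the tips.

```bash
python3 -m inch '[{"dx":0.015,"dy":0,"dz":0,"ax":0,"ay":0,"az":0,"fingers":-1},{"dx":0.025,"dy":-0.004,"dz":-0.01,"ax":0,"ay":0,"az":0,"fingers":-1},{"dx":0.025,"dy":-0.005,"dz":-0.022,"ax":0,"ay":0,"az":0,"fingers":-1},{"dx":0.025,"dy":-0.005,"dz":-0.022,"ax":0,"ay":0,"az":0,"fingers":-1}]' 45
python3 - <<'E'
from h import *
e=np.radians(3.6);Y=84
rel(522.4-Y*np.sin(e),6+Y*np.cos(e),53,3.6)
E
```

```text
time: 19.8
tool_pos: [0.5156, 0.1179, 0.0558]
tcp_rot: [2.152, 2.277, 0.012]
wrist_force: [0.3, 0.7, -0.9]
width: 0.001
d [-0.0281 -0.0001  0.0028] a [ 0.7  0.1 -0.4] tcp [515.6 117.9  55.8] t 19.8 w 0.001 F [ 0.3  0.7 -0.9] q [ 0.18  0.16  2.08 -0.    0.89  0.12]
```

```bash
python3 -m inch '[{"dx":-0.012,"dy":0,"dz":0.003,"ax":0.7,"ay":0,"az":-0.4,"fingers":-1},{"dx":-0.02,"dy":0,"dz":0.003,"ax":0.7,"ay":0,"az":-0.4,"fingers":-1},{"dx":-0.026,"dy":0,"dz":0.003,"ax":0.7,"ay":0,"az":-0.4,"fingers":-1},{"dx":-0.028,"dy":0,"dz":0.003,"ax":0.7,"ay":0,"az":-0.4,"fingers":-1},{"dx":-0.028,"dy":0,"dz":0.003,"ax":0.7,"ay":0,"az":-0.4,"fingers":-1}]' 45
python3 -m inch '[{"dx":-0.002,"dy":0,"dz":0,"ax":0,"ay":0,"az":0,"fingers":-1},{"dx":-0.003,"dy":0,"dz":0,"ax":0,"ay":0,"az":0,"fingers":-1},{"dx":-0.003,"dy":0,"dz":0,"ax":0,"ay":0,"az":0,"fingers":-1}]' 45
```

```text
time: 20.42
tool_pos: [0.5171, 0.0896, 0.0527]
tcp_rot: [2.15, 2.29, -0.002]
wrist_force: [0.5, 0.9, 0.2]
width: -0.004
time: 20.8
tool_pos: [0.5174, 0.0874, 0.0528]
tcp_rot: [-2.15, -2.29, 0.001]
wrist_force: [-0.2, 4.9, 0.3]
width: 0.003
```

```bash
python3 -m inch '[{"dx":-0.002,"dy":0,"dz":0,"ax":0,"ay":0,"az":0,"fingers":-1},{"dx":-0.003,"dy":0,"dz":0,"ax":0,"ay":0,"az":0,"fingers":-1},{"dx":-0.003,"dy":0,"dz":0,"ax":0,"ay":0,"az":0,"fingers":-1}]' 45
python3 -m inch '[{"dx":-0.001,"dy":0,"dz":0,"ax":0,"ay":0,"az":0,"fingers":-1},{"dx":-0.002,"dy":0,"dz":0,"ax":0,"ay":0,"az":0,"fingers":-1},{"dx":-0.002,"dy":0,"dz":0,"ax":0,"ay":0,"az":0,"fingers":-1}]' 45
```

```text
time: 21.18
tool_pos: [0.5174, 0.0872, 0.0529]
tcp_rot: [-2.15, -2.286, -0.004]
wrist_force: [-0.9, 12.3, 0.0]
width: 0.004
time: 21.55
tool_pos: [0.5174, 0.0873, 0.0529]
tcp_rot: [-2.149, -2.284, -0.008]
wrist_force: [-1.1, 10.5, 0.0]
width: 0.006
```

It has reached the stop. One firmer push to make sure, then retreat up and over to the right side.

```bash
python3 -m inch '[{"dx":-0.003,"dy":0,"dz":0,"ax":0,"ay":0,"az":0,"fingers":-1},{"dx":-0.006,"dy":0,"dz":0,"ax":0,"ay":0,"az":0,"fingers":-1},{"dx":-0.006,"dy":0,"dz":0,"ax":0,"ay":0,"az":0,"fingers":-1}]' 45
python3 -m inch '[{"dx":0.02,"dy":0,"dz":0,"ax":0,"ay":0,"az":0,"fingers":-1},{"dx":0.03,"dy":0,"dz":-0.04,"ax":0,"ay":0,"az":0,"fingers":-1},{"dx":0.03,"dy":0,"dz":-0.1,"ax":0,"ay":0,"az":0,"fingers":-1},{"dx":-0.03,"dy":0,"dz":-0.12,"ax":0,"ay":0,"az":0,"fingers":-1},{"dx":-0.1,"dy":0,"dz":-0.12,"ax":0,"ay":0,"az":0,"fingers":-1},{"dx":-0.16,"dy":0,"dz":-0.12,"ax":0,"ay":0,"az":0,"fingers":-1},{"dx":-0.22,"dy":0,"dz":-0.12,"ax":0,"ay":0,"az":0,"fingers":-1},{"dx":-0.27,"dy":0,"dz":-0.12,"ax":0,"ay":0,"az":0,"fingers":-1},{"dx":-0.27,"dy":0,"dz":-0.1,"ax":0,"ay":0,"az":0,"fingers":-1},{"dx":-0.27,"dy":0,"dz":-0.1,"ax":0,"ay":0,"az":0,"fingers":-1}]' 45
python3 - <<'E'
from h import *
e=np.radians(3.6);Y=-160
rel(522.4-Y*np.sin(e),6+Y*np.cos(e),42,3.6)
E
```

```text
time: 21.92
tool_pos: [0.5174, 0.087, 0.053]
tcp_rot: [-2.148, -2.275, -0.019]
wrist_force: [-1.6, 24.9, -1.0]
width: -0.001
time: 23.18
tool_pos: [0.5309, -0.1838, 0.1458]
tcp_rot: [-2.145, -2.271, -0.015]
wrist_force: [-0.1, 1.1, 0.3]
width: -0.005
d [0.0279 0.0038 0.1043] a [-0.3 -1.1 -0.3] tcp [ 530.9 -183.8  145.8] t 23.18 w -0.005 F [-0.1  1.1  0.3] q [-0.39  0.13  1.93  0.02  1.1  -0.45]
```

```bash
python3 -m inch '[{"dx":0.02,"dy":0.004,"dz":0.06,"ax":-0.3,"ay":-1.1,"az":-0.3,"fingers":-1},{"dx":0.02,"dy":0.004,"dz":0.112,"ax":-0.3,"ay":-1.1,"az":-0.3,"fingers":-1},{"dx":0.025,"dy":0.004,"dz":0.112,"ax":-0.3,"ay":-1.1,"az":-0.3,"fingers":-1},{"dx":0.045,"dy":0.004,"dz":0.112,"ax":-0.3,"ay":-1.1,"az":-0.3,"fingers":-1},{"dx":0.058,"dy":0.004,"dz":0.112,"ax":-0.3,"ay":-1.1,"az":-0.3,"fingers":-1},{"dx":0.066,"dy":0.004,"dz":0.108,"ax":-0.3,"ay":-1.1,"az":-0.3,"fingers":-1},{"dx":0.074,"dy":0.004,"dz":0.104,"ax":-0.3,"ay":-1.1,"az":-0.3,"fingers":-1},{"dx":0.082,"dy":0.004,"dz":0.099,"ax":-0.3,"ay":-1.1,"az":-0.3,"fingers":-1},{"dx":0.09,"dy":0.004,"dz":0.095,"ax":-0.3,"ay":-1.1,"az":-0.3,"fingers":-1},{"dx":0.09,"dy":0.004,"dz":0.093,"ax":-0.3,"ay":-1.1,"az":-0.3,"fingers":-1}]' 45
python3 - <<'E'
from h import *
e=np.radians(3.6);Y=-81
rel(522.4-Y*np.sin(e),6+Y*np.cos(e),53,3.6)
E
```

```text
time: 24.42
tool_pos: [0.5286, -0.0907, 0.0546]
tcp_rot: [-2.15, -2.29, -0.0]
wrist_force: [-0.3, 0.6, 0.3]
width: 0.003
d [ 0.0159 -0.0001  0.0016] a [-0.  -0.1  0. ] tcp [528.6 -90.7  54.6] t 24.43 w 0.003 F [-0.3  0.6  0.3] q [-0.22  0.18  2.06  0.    0.9  -0.28]
```

```bash
python3 -m inch '[{"dx":0.006,"dy":0,"dz":0.001,"ax":0,"ay":0,"az":0,"fingers":-1},{"dx":0.011,"dy":0,"dz":0.001,"ax":0,"ay":0,"az":0,"fingers":-1},{"dx":0.014,"dy":0,"dz":0.001,"ax":0,"ay":0,"az":0,"fingers":-1},{"dx":0.014,"dy":0,"dz":0.001,"ax":0,"ay":0,"az":0,"fingers":-1}]' 45
python3 -m inch '[{"dx":0.002,"dy":0,"dz":0,"ax":0,"ay":0,"az":0,"fingers":-1},{"dx":0.004,"dy":0,"dz":0,"ax":0,"ay":0,"az":0,"fingers":-1},{"dx":0.004,"dy":0,"dz":0,"ax":0,"ay":0,"az":0,"fingers":-1}]' 45
```

```text
time: 24.92
tool_pos: [0.5275, -0.0798, 0.0532]
tcp_rot: [2.146, 2.291, -0.007]
wrist_force: [-0.2, -13.6, -1.3]
width: 0.003
time: 25.3
tool_pos: [0.5275, -0.0798, 0.0533]
tcp_rot: [2.14, 2.289, -0.014]
wrist_force: [-0.3, -16.1, 0.5]
width: 0.001
```

Both stops are symmetric about the tray centre (±83.7 mm). A firmer push, then retreat and check.

```bash
python3 -m inch '[{"dx":0.004,"dy":0,"dz":0,"ax":0,"ay":0,"az":0,"fingers":-1},{"dx":0.007,"dy":0,"dz":0,"ax":0,"ay":0,"az":0,"fingers":-1},{"dx":0.007,"dy":0,"dz":0,"ax":0,"ay":0,"az":0,"fingers":-1}]' 45
python3 -m inch '[{"dx":-0.02,"dy":0,"dz":0,"ax":0,"ay":0,"az":0,"fingers":-1},{"dx":-0.03,"dy":0,"dz":-0.04,"ax":0,"ay":0,"az":0,"fingers":-1},{"dx":-0.08,"dy":0,"dz":-0.09,"ax":0,"ay":0,"az":0,"fingers":-1},{"dx":-0.14,"dy":0,"dz":-0.12,"ax":0,"ay":0,"az":0,"fingers":-1},{"dx":-0.2,"dy":0,"dz":-0.12,"ax":0,"ay":0,"az":0,"fingers":-1},{"dx":-0.25,"dy":0,"dz":-0.12,"ax":0,"ay":0,"az":0,"fingers":-1},{"dx":-0.25,"dy":0,"dz":-0.12,"ax":0,"ay":0,"az":0,"fingers":-1},{"dx":-0.25,"dy":0,"dz":-0.12,"ax":0,"ay":0,"az":0,"fingers":-1}]' 45
python3 look.py k; python3 - <<'E'
from h import *
e=np.radians(3.6)
im,d=bot.read_camera("scene");W=world("scene",d)*1000;q=W[...,:2]-[522.4,4];X=q@[np.cos(e),np.sin(e)];Y=q@[-np.sin(e),np.cos(e)]
for s in(1,-1):
    k=(abs(X)<38)&(s*Y>58)&(s*Y<110)&(W[...,2]>56)&(W[...,2]<90)
    print(s,k.sum(),"Y",np.percentile(Y[k],[5,50,95]).round(1),"zmax",np.percentile(W[k][:,2],95).round(1))
E
```

```text
time: 25.68
tool_pos: [0.5276, -0.0796, 0.0534]
tcp_rot: [2.13, 2.287, -0.026]
wrist_force: [0.0, -27.4, -2.6]
width: -0.003
time: 26.68
tool_pos: [0.5445, -0.3253, 0.1779]
tcp_rot: [2.133, 2.288, -0.026]
wrist_force: [1.0, 0.3, -0.9]
width: 0.0
d [0.3354 0.0015 0.1339] a [-0.2  1.2  0.4] tcp [ 544.5 -325.3  177.9] t 26.68 w 0.0 F [ 1.   0.3 -0.9] q [-0.57  0.22  1.76 -0.02  1.15 -0.63]
upper depth 879 (array([519.7,   4.1,   3.2]), np.float64(0.957))
upper depth&wood 858 (array([519.9,   4.2,   2.9]), np.float64(0.937))
1 88 Y [65.9 71.9 74.1] zmax 75.5
-1 92 Y [-72.5 -66.2 -63.7] zmax 75.6
```

View pics/k.png

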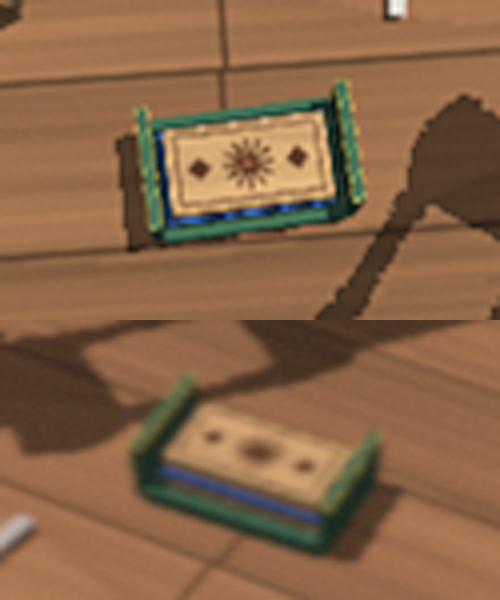

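Both flaps are upright, with rims at (148,170) and (350,140) and tops at about 75 mm. The stack hasn't moved. Handing in.

```bash
python3 -c "
from workcell import bot
print(bot.finish_job())"
```

```text
the job is handed in; nothing more can be done
None
```

The job is handed in at about 27 s of the 72 s allowed. The blue sheet lies on the lower panel, the wooden rosette panel lies on the sheet carved face up, and both end flaps are upright.

- **Choice of panel:** I used the wooden rosette panel. The red and grey look-alikes were left alone, and I never moved the arm near the chisel, glue or carton.
- **Placing:** I lowered both pieces until I felt contact, at 5–10 N, before letting go. The sheet was already between the panels when the second one went on.
- **Alignment:** the like-for-like fits from the top camera put the sheet and both panels within about 2 mm and 0.5° of each other. The other fits scattered more. One put the upper panel about 2.5–3 mm off the sheet, and the two cameras disagreed by 1–3 mm.
- **Centring in the tray:** the stack follows the lower panel, so it sits about 2 mm off the tray's centre along y.
- **Flaps:** on my first push the left flap's edge caught on the fingers, with about 17 N upward. I backed off and pushed it from higher up. Both flaps then stopped hard under 25–27 N and stayed upright after I moved away. The last picture shows the stack unmoved.

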